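Close and latch a specimen carrier

TASK

The specimen carrier on the lab bench is packed and ready to go: swing its blue lid fully shut, hook the steel loop of its draw latch over the keeper on the lid, then press the lever down past centre until it lies flat against the carrier and holds the lid tight. Leave the other things on the bench where they are.

Things in the scene. Friction and masses are not known exactly. Their poses are not given: they have to be found in the camera images.
- carrier: White specimen carrier (sample box), 200 mm deep (x), 300 wide (y), 245 high with its blue lid shut; heavy, does not shift. Origin: centre of its underside. x points from the upright front face (x = -100 mm, latch side; it looks to the robot's right) to the hinges, z up. Tub 165 mm high, lid front flush with it. The lid rises 67 mm above the keeper, so come to the latch tilted, from in front.
- lid (a joint): Opening angle of the lid (rad) about its hinge: 0 fully shut, positive open; starts ajar at 0.25 to 0.55. The hinge is stiff: the lid (0.4 kg) stays where it is left and goes down with a few newtons at its front.
- lid_hinge (a point): Hinge line of the lid, along the carrier's y, at the back top edge of the tub: carrier x = +100, y = 0, z = 165 mm.
- lid_front (a point): On the lid's top surface, mid-width, 20 mm behind its front edge: where to push it shut. Moves with the lid; shut, it lies 180 mm in front of and 80 mm above the hinge. A black carry handle (122 mm wide, 28 mm high) stands on the lid 105 mm behind it.
- keeper (a point): Seat of the keeper on the lid's front (axes as the lid's): the bar's centre when it rests on the shelf mid-channel, 17 mm out from the face, 3 mm above the shelf, 43 mm above the lever's pivot when shut. Keeper on a boss 40 mm wide; shelf 20 mm wide with an upturned lip, 3 mm thick, its top 6 mm above this point; channel from back plate to lip 12.5 mm wide.
- lever_pivot (a point): Pivot of the latch lever on the tub's front: 24 mm out from the face, 135 mm above the bench, axis along the carrier's y.
- lever (a joint): Lever angle (rad): 0 flat down along the front face (closed), pi/2 straight out from it, 2.7 upper stop; starts at 0.1 to 0.9. Stiff pivot: stays where left. With the loop hooked, pressing meets its springs from about 1.2 down, up to about 6 N at the pad; below about 0.2 it snaps to 0 and holds.
- lever_pad (a point): Where to press: on the outer surface of the lever, 66 mm from its pivot, mid-width. The lever is a steel strip 26 mm wide (y), 3 mm thick, reaching 86 mm from the pivot, its tip turned out. Its outer surface is 5.5 mm off the line through the pivot: it looks away from the carrier when closed, up when the lever sticks out.
- bail_bar (a point): Middle of the cross bar of the latch loop, a 6 mm steel wire hoop. The bar lies along the carrier's y, 52 mm over its outer corners: pinch it there. Its own pivot on the lever is 54.5 mm from the bar. The loop swings freely in the carrier's x-z plane and drops by its weight. The bar moves 38 to 70 mm from the lever's pivot; lifting it over the keeper's lip brings the lever up to about 2 rad.
- bail (a joint): Angle of the loop on the lever (rad): 0 when it points straight up along the closed lever, growing as it swings out and down; it starts at or near its stop, 2.75. Its pivot is on the lever, 16 mm below the lever's pivot and 3 mm nearer the carrier when closed.
- tube_rack: Bystander: the white tube rack, 90 x 130 x 110 mm with green-capped tubes, in front of the carrier, to one side of the latch. Origin: centre of its underside. Leave it alone.
- sample_pot: Bystander: the yellow-capped sample pot, 48 mm across and 59 mm high, in front of the carrier, to the other side of the latch. Origin: centre of its underside. Leave it alone.
- cold_brick: Bystander: the blue cold brick, 160 x 90 x 30 mm, lying behind the carrier. Origin: centre of its underside. Leave it alone.
- wash_bottle: Bystander: the wash bottle, 78 mm across and 208 mm high with a bent spout. Origin: centre of its underside. Leave it alone.
- media_bottle: Bystander: the media bottle, 72 mm across and 165 mm high, blue cap. Origin: centre of its underside. Leave it alone.
- tip_box: Bystander: the pipette-tip box, 85 x 125 x 88 mm, blue with a pale lid. Origin: centre of its underside. Leave it alone.

How it is judged:
On the way, in this order (a step that is already met when the one before it is completed fails the run):
1. the lid is fully shut (value of joint lid below 0.02 rad), for 0.2 s.
2. with the lid shut, the loop's bar lies in the keeper, behind its lip (value of joint lid below 0.02 rad and x of bail_bar in the frame of keeper between -0.006 and 0.006 m and z of bail_bar in the frame of keeper between -0.004 and 0.004 m), for 0.1 s.
3. the lever has been pressed past centre and lies flat, the loop still in the keeper (all of step 2 and value of joint lever below 0.08 rad), for 0.3 s.
At the end, for the whole second after the job is handed in: The lid is shut (within 0.02 rad), the loop's bar lies in the keeper's channel behind the lip (within 6 mm in x and 4 mm in z of the seat), the lever lies flat (below 0.08 rad), and lid and lever are at rest (all of step 3 and velocity of joint lever between -0.05 and 0.05 rad/s and velocity of joint lid between -0.05 and 0.05 rad/s); the robot touches nothing.
It fails at once if a bystander (tube rack, sample pot, cold brick, wash bottle, media bottle or tip box) is pushed or knocked over: moved more than 20 mm (distance of any of tube_rack, sample_pot, cold_brick, wash_bottle, media_bottle, tip_box from where it was at the start of the episode above 0.02 m).
It also fails if it takes over 62 s, if anything falls off the work surface, if the arm or the gripper's body presses on something with over 40 N, if the wrist force passes 120 N, or if a joint passes its speed limit or range.

ROBOT

A 6-joint arm with a two-finger parallel gripper is mounted at the origin on the work surface. World frame = base frame: x ahead of the robot, y to its left, z up, the work surface at z = 0. Lengths are in m, angles in rad, forces in N, time in s.
With the tool pointing down it reaches from about 0.35 to 0.975 m from the base axis. Payload 17.4 kg.
Tool frame: the origin (TCP) lies midway between the tips of the shut fingers; the grasp point (between the pads) lies 19 mm behind it; z points along the fingers, y is the line along which they close (so a half turn about z gives the same grasp; the last joint's range is limited). The gripper opens to 85 mm and grips with 20 to 120 N. Pads are 22 mm wide; open, the fingers measure 114 mm over their backs; the gripper's body (76 mm by 85 mm) begins 54 mm behind the grasp point. The pads swing forward as they close: fully open they stand 13 mm farther back than shut.
Start: joints at [1.125, 0.116, 1.442, -0, 1.584, -0.038], TCP at [0.268, 0.62, 0.231] pointing down, gripper open.
Joint ranges: [-2.83, 2.83], [-0.83, 2.19], [0.07, 2.5], [-1.14, 4.28], [0.01, 3], [-2.97, 2.97]. Speed limits (rad/s): [1.89, 1.89, 2.22, 3.14, 3.14, 3.14].

INTERFACE

Orientations are given as a unit quaternion [w, x, y, z].
In Python, from rig import bot gives the robot as it stands. The module is installed in compiled form; this text tells all that it offers.
- The arm moves only by the tool play_rows, never from a script. Its argument "commands" is a list of rows, each a list of 7 numbers: the shift along the tool's x, y, z normalised to -1 to 1, where 1 is 15 cm, then the turn, a rotation vector about the tool's x, y, z normalised to -1 to 1, where 1 is 0.08 rad, then the closure, from -1 (fully open) to 1 (shut), so that 0 is half open. In form: [[dx, dy, dz, rx, ry, rz, jaw], ...]. A call has 1 to 5 rows; each row shifts and turns the commanded pose from where the row before left it, along the tool's axes as they then stand; what a row does not reach is not made up. A row lasts 1/10 s, in which the tool goes at most 50 mm and 8.59 degrees, less where a joint would pass 70% of its speed; a pose out of reach is approached as far as the arm can. A call with a number of a shift or a turn outside -1 to 1 is refused whole. A call with a gripper value outside its range is refused whole. The fingers move at their own pace and stop on an object; "squeeze" is the grip in N (left out, the last holds). Time passes only in rows, so rows that do not move let the fingers close. It gives the time, the measured TCP pose, the force and the opening at its end, in the units of the state.
- bot.state(): the state, without advancing time (a new reading comes with each control period).
- bot.camera(name): name is "scene" or "side" or "wrist"; returns a dict with "color" (480x640x3 uint8, red, green, blue), "mtx" (3x3 intrinsics, pixels), "T" (4x4, takes a point from camera to world coordinates); the wrist camera has in their place "T_tool_cam" (4x4, takes a point from camera to tool coordinates, whose origin is the TCP and whose axes are the flange's). Camera axes: x right, y up, looking along -z (the intrinsics and any distortion apply to the point x, -y, -z); pixel columns grow to the right and rows downward; lengths in m; the calibration is good to about 2 mm. The wrist camera is an equidistant fisheye: a pixel r from the principal point sees the ray r / f radians off the axis. A picture is of the moment at which its call begins: read the wrist's pose just before it. There is no depth.
- bot.close_job(): hands the job in, once; it reports no verdict.
Trained networks look in a picture, given as the dict that the camera call returned (one of the last four; its "shot" number tells which), for a name from the list of things; names that differ only in an ending like _2 or _b are one class to them, and where a whole thing is asked for, a point or a joint stands for the part that bears it (a point fixed in the world has none). Each returns a list of dicts, best first, with "conf" (0 to 1); they miss things now and then, are a little off and sometimes report something else, mostly with a low value. They report only what shows in the picture. A call takes as long as a camera call.
- bot.silhouettes(picture, label): "region" (480x640 bool, what is visible of it).
- bot.place_of(picture, label): "at" ([x, y, z] in m, in the coordinates of the camera as it stood for that picture, good to about 4 mm: a listed point, or the origin of a listed thing).
The state is a dict: "t": time; "q": joint angles; "dq": joint speeds; "joint_torque": joint torques, N m; "tool_pos": TCP position; "tcp_rot": TCP orientation; "wrist_force": force on the tool from outside, world axes, zero at the start; "wrist_torque": the same for the moment, N m; "width": finger opening in m.
Only numpy, scipy, OpenCV 4.12 (cv2) and the standard library are available. Lean on these libraries where they do the work, as an engineer would, in place of code of your own. Each camera call takes 0.05 s, during which the arm holds its last target. There are 200 camera calls.

## Working session

There is one attempt and no reset: what is moved stays moved. The work goes in short steps, Python scripts to look and compute and a tool call to move; the robot and the scene stay as the last step left them, time stands still between calls to the robot, and variables do not carry over. Pictures are saved under pics/ and viewed, on a budget of 10 in all, crops included, one or two more only if the job needs it, and the job is handed in when it is done.

Besides the shell and the picture viewer there is one more tool, called as name(argument=value, ...) on one line, values as JSON. play_rows: Moves the arm, as the interface text tells. Its arguments: {"type":"object","properties":{"commands":{"type":"array","items":{"type":"array","items":{"type":"number","minimum":-1,"maximum":1}}},"squeeze":{"type":"number"}},"required":["commands"]}

```bash
mkdir -p pics; cat > h.py <<'E'
import numpy as np, cv2
from rig import bot
from scipy.spatial.transform import Rotation as R
def rot(q): return R.from_quat([q[1],q[2],q[3],q[0]])
def toW(c,p,s=None):
    T=c.get("T")
    if T is None:
        M=np.eye(4); M[:3,:3]=rot(s["tcp_rot"]).as_matrix(); M[:3,3]=s["tool_pos"]; T=M@np.array(c["T_tool_cam"])
    return (np.array(T)@np.r_[p,1])[:3]
def look(cam,names,save=None):
    s=bot.state(); c=bot.camera(cam)
    for n in names:
        for d in bot.place_of(c,n)[:1]:
            print(cam,n,round(d["conf"],2),toW(c,d["at"],s).round(4))
    if save: cv2.imwrite("pics/"+save,c["color"][:,:,::-1])
    return s,c
E
python3 - <<'E'
from h import *
N="carrier lid_hinge lid_front keeper lever_pivot lever_pad bail_bar tube_rack sample_pot cold_brick wash_bottle media_bottle tip_box".split()
s,a=look("scene",N,"a.png"); s,b=look("side",N,"b.png")
look("wrist",N)
im=np.hstack([cv2.imread("pics/a.png"),cv2.imread("pics/b.png")])
cv2.imwrite("pics/ab.png",np.vstack([cv2.resize(im,(800,300))]))
print(s)
E
```

```text
scene lid_hinge 0.94 [0.6612 0.1627 0.1697]
scene lid_front 0.62 [0.5825 0.033  0.2937]
scene keeper 0.68 [ 0.5545 -0.0157  0.2393]
scene lever_pivot 0.87 [ 0.5445 -0.0344  0.1371]
scene lever_pad 0.29 [6.719e-01 4.935e-01 5.000e-04]
scene tube_rack 0.78 [ 0.6526 -0.1711 -0.0014]
scene sample_pot 0.72 [ 0.375  -0.1018 -0.0021]
scene wash_bottle 0.84 [ 0.5973 -0.4904  0.0014]
scene media_bottle 0.98 [ 0.6716  0.4957 -0.0014]
scene tip_box 0.91 [0.5099 0.4953 0.004 ]
side carrier 0.65 [ 0.6172  0.0691 -0.0012]
side lid_hinge 0.29 [ 0.6039 -0.4911  0.0015]
side lid_front 0.56 [0.587  0.0275 0.2956]
side keeper 0.76 [ 0.5585 -0.0202  0.2416]
side lever_pivot 0.75 [ 0.549  -0.0369  0.1394]
side lever_pad 0.59 [ 0.54   -0.0496  0.0682]
side bail_bar 0.43 [ 0.5372 -0.0574  0.0736]
side tube_rack 0.92 [ 0.6588 -0.1696  0.0039]
side sample_pot 0.59 [ 0.3785 -0.1087  0.0012]
side wash_bottle 0.55 [ 0.5369 -0.0558  0.0739]
side media_bottle 0.73 [0.6804 0.4948 0.0016]
side tip_box 0.54 [ 0.5414 -0.0472  0.0668]
wrist sample_pot 0.66 [ 3.735e-01 -1.110e-01 -1.000e-04]
wrist media_bottle 0.5 [ 0.3747 -0.1104 -0.0008]
wrist tip_box 0.98 [0.5124 0.4919 0.    ]
{'t': 0.7, 'q': array([ 1.12517786e+00,  1.16000591e-01,  1.44160907e+00,  2.00264664e-05,
        1.58398946e+00, -3.78058351e-02]), 'dq': array([-1.61528481e-04, -7.06611615e-04, -6.85467856e-05,  1.00894500e-04,
        7.56372662e-05,  1.48396255e-03]), 'joint_torque': array([ 1.41241835e-03, -7.31574082e+01, -6.32541132e+01,  6.12350141e-05,
        2.92739387e-04, -1.08169702e-04]), 'tool_pos': array([0.26771544, 0.61964584, 0.2312971 ]), 'tcp_rot': array([-1.04957220e-05,  2.02496125e-01,  9.79283064e-01, -7.44655132e-07]), 'wrist_force': array([-0.02495091, -0.39077692,  1.11517951]), 'wrist_torque': array([-0.03978471,  0.01592754, -0.02673073]), 'width': 0.08534172056167577}
```

View pics/a.png

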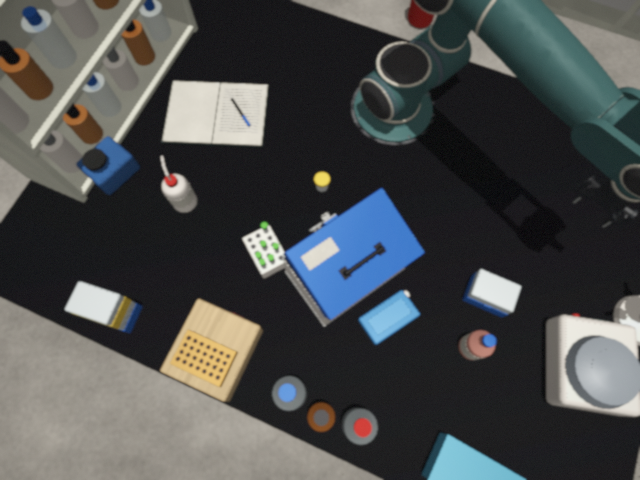

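View pics/b.png

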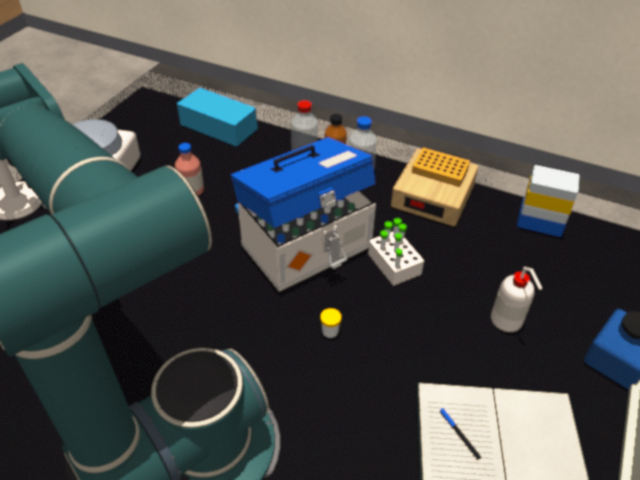

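Scene view: the carrier is yawed, with its latch side facing the robot's right. The lid is ajar at about 0.3 rad. The rack (265,250) and the pot (322,182) flank the latch. In the side view the loop hangs down the lever at about (335,250). I'll fit the carrier frame and plan the first move.

```bash
cat >> h.py <<'E'
YAW=np.deg2rad(60.0)
ORG=np.array([0.611,0.0735,0.0])   # carrier origin (estimate)
def C2W(p): return ORG+R.from_euler('z',YAW).apply(p)
def W2C(p): return R.from_euler('z',-YAW).apply(np.array(p)-ORG)
def tool(tilt):  # tilt from vertical (deg) towards carrier +x ; tool y = -carrier y
    return R.from_euler('z',YAW)*R.from_matrix(np.array([[1,0,0],[0,-1,0],[0,0,-1.]]))*R.from_euler('y',tilt,degrees=True)
def plan(wps, start=None):
    """wps: (pos_world, Rot, nrows, jaw); prints rows"""
    s=bot.state(); p,r=start or (np.array(s["tool_pos"]),rot(s["tcp_rot"]))
    for P,Q,n,j in wps:
        rv=(r.inv()*Q).as_rotvec()/n; d=(np.array(P)-p)/n
        for i in range(n):
            a=r.inv().apply(d)/0.15
            print("  ",[float(round(v,3)) for v in np.r_[a,rv/0.08,j]])
            p=p+d; r=r*R.from_rotvec(rv)
        print("-- |d|mm %.1f |rot| %.3f"%(np.linalg.norm(d)*1e3,np.linalg.norm(rv)))
E
python3 - <<'E'
from h import *
for n,p in dict(hinge=[.661,.163,.17],front=[.585,.03,.295],keep=[.5565,-.018,.2405],piv=[.547,-.0357,.138],pad=[.54,-.0496,.068],bar=[.537,-.0567,.0735],rack=[.6555,-.1703,0],pot=[.3755,-.107,0]).items(): print(n,W2C(p).round(4))
print(bot.state()["tcp_rot"], (rot(bot.state()["tcp_rot"]).inv()*tool(0)).as_rotvec())
r0=rot(bot.state()["tcp_rot"]); rv=(r0.inv()*tool(0)).as_rotvec()
plan([([.36,.43,.40],r0*R.from_rotvec(rv*8/22),8,1),(C2W([-.085,0,.36]),tool(0),14,1)])
E
```

```text
hinge [0.1025 0.0014 0.17  ]
front [-0.0507  0.0008  0.295 ]
keep [-0.1065  0.0014  0.2405]
piv [-0.1266  0.0008  0.138 ]
pad [-1.421e-01 -1.000e-04  6.800e-02]
bar [-0.1498 -0.001   0.0735]
rack [-0.1889 -0.1604  0.    ]
pot [-0.2741  0.1137  0.    ]
[8.42933655e-06 2.02496246e-01 9.79283039e-01 1.27194079e-05] [ 3.08478095e-05 -1.53579631e-05  1.68658249e+00]
   [-0.133, -0.115, -0.141, 0.0, -0.0, 0.958, 1.0]
   [-0.142, -0.104, -0.141, 0.0, -0.0, 0.958, 1.0]
   [-0.149, -0.093, -0.141, 0.0, -0.0, 0.958, 1.0]
   [-0.156, -0.081, -0.141, 0.0, -0.0, 0.958, 1.0]
   [-0.162, -0.069, -0.141, 0.0, -0.0, 0.958, 1.0]
   [-0.166, -0.056, -0.141, 0.0, -0.0, 0.958, 1.0]
   [-0.17, -0.044, -0.141, 0.0, -0.0, 0.958, 1.0]
   [-0.173, -0.03, -0.141, 0.0, -0.0, 0.958, 1.0]
-- |d|mm 33.8 |rot| 0.077
   [-0.227, -0.022, 0.019, 0.0, -0.0, 0.958, 1.0]
   [-0.228, -0.005, 0.019, 0.0, -0.0, 0.958, 1.0]
   [-0.227, 0.013, 0.019, 0.0, -0.0, 0.958, 1.0]
   [-0.226, 0.03, 0.019, 0.0, -0.0, 0.958, 1.0]
   [-0.223, 0.047, 0.019, 0.0, -0.0, 0.958, 1.0]
   [-0.218, 0.064, 0.019, 0.0, -0.0, 0.958, 1.0]
   [-0.213, 0.081, 0.019, 0.0, -0.0, 0.958, 1.0]
   [-0.206, 0.097, 0.019, 0.0, -0.0, 0.958, 1.0]
   [-0.198, 0.112, 0.019, 0.0, -0.0, 0.958, 1.0]
   [-0.189, 0.127, 0.019, 0.0, -0.0, 0.958, 1.0]
   [-0.179, 0.141, 0.019, 0.0, -0.0, 0.958, 1.0]
   [-0.167, 0.154, 0.019, 0.0, -0.0, 0.958, 1.0]
   [-0.155, 0.167, 0.019, 0.0, -0.0, 0.958, 1.0]
   [-0.142, 0.178, 0.019, 0.0, -0.0, 0.958, 1.0]
-- |d|mm 34.3 |rot| 0.077
```

play_rows(commands=[[-0.13, -0.115, -0.14, 0, 0, 0.96, 1], [-0.14, -0.105, -0.14, 0, 0, 0.96, 1], [-0.15, -0.09, -0.14, 0, 0, 0.96, 1], [-0.155, -0.08, -0.14, 0, 0, 0.96, 1], [-0.16, -0.07, -0.14, 0, 0, 0.96, 1]])

```text
t: 2.6
tool_pos: [0.3249, 0.5008, 0.3372]
tcp_rot: [0.0, 0.387, 0.922, 0.0]
wrist_force: [0.2, 0.7, 1.0]
width: 0.0122
```

play_rows(commands=[[-0.165, -0.055, -0.14, 0, 0, 0.96, 1], [-0.17, -0.045, -0.14, 0, 0, 0.96, 1], [-0.175, -0.03, -0.14, 0, 0, 0.96, 1], [-0.225, -0.02, 0.02, 0, 0, 0.96, 1], [-0.23, -0.005, 0.02, 0, 0, 0.96, 1]])

```text
t: 3.1
tool_pos: [0.3896, 0.3682, 0.394]
tcp_rot: [0.0, 0.556, 0.831, 0.001]
wrist_force: [-0.2, -0.2, -0.0]
width: 0.0001
```

play_rows(commands=[[-0.225, 0.015, 0.02, 0, 0, 0.96, 1], [-0.225, 0.03, 0.02, 0, 0, 0.96, 1], [-0.225, 0.045, 0.02, 0, 0, 0.96, 1], [-0.22, 0.065, 0.02, 0, 0, 0.96, 1], [-0.215, 0.08, 0.02, 0, 0, 0.96, 1]])

```text
t: 3.6
tool_pos: [0.4639, 0.2138, 0.3784]
tcp_rot: [0.0, 0.704, 0.71, 0.0]
wrist_force: [0.8, -0.2, -0.3]
width: -0.0001
```

play_rows(commands=[[-0.205, 0.095, 0.02, 0, 0, 0.96, 1], [-0.2, 0.11, 0.02, 0, 0, 0.96, 1], [-0.19, 0.125, 0.02, 0, 0, 0.96, 1], [-0.18, 0.14, 0.02, 0, 0, 0.96, 1], [-0.165, 0.155, 0.02, 0, 0, 0.96, 1]])

```text
t: 4.1
tool_pos: [0.5371, 0.0598, 0.3634]
tcp_rot: [0.0, 0.827, 0.562, 0.0]
wrist_force: [1.3, 0.3, -0.3]
width: -0.0002
```

play_rows(commands=[[-0.155, 0.165, 0.02, 0, 0, 0.96, 1], [-0.14, 0.18, 0.02, 0, 0, 0.96, 1], [0, 0, 0, 0, 0, 0, 1]])

```text
t: 4.4
tool_pos: [0.5675, -0.003, 0.3561]
tcp_rot: [-0.0, 0.868, 0.496, -0.001]
wrist_force: [-0.4, 0.6, -0.5]
width: -0.0001
```

```bash
python3 - <<'E'
from h import *
s=bot.state(); print(s["t"],s["q"].round(2),W2C(s["tool_pos"]).round(4),(rot(s["tcp_rot"]).inv()*tool(0)).as_rotvec().round(3))
plan([(C2W([-.085,0,.30]),tool(0),3,1)])
E
```

```text
4.4 [-0.05 -0.12  1.48 -0.    1.79  0.48] [-0.088  -0.0006  0.3561] [-0.001  0.001 -0.009]
   [0.007, -0.001, 0.125, -0.004, 0.005, -0.036, 1.0]
   [0.007, -0.001, 0.125, -0.004, 0.005, -0.036, 1.0]
   [0.007, -0.001, 0.125, -0.004, 0.005, -0.036, 1.0]
-- |d|mm 18.7 |rot| 0.003
```

play_rows(commands=[[0.13, 0, 0.08, 0, 0, 0, 1], [0.13, 0, 0.22, 0, 0, 0, 1], [0, 0, 0.06, 0, 0, 0, 1], [-0.02, 0, 0.06, 0, 0, 0, 1], [-0.02, 0, 0.06, 0, 0, 0, 1]])

```text
t: 4.9
tool_pos: [0.5829, 0.0281, 0.2861]
tcp_rot: [0.0, 0.867, 0.499, 0.001]
wrist_force: [-1.0, -1.3, 3.1]
width: 0.0002
```

play_rows(commands=[[-0.03, 0, 0.06, 0, 0, 0, 1], [-0.03, 0, 0.06, 0, 0, 0, 1], [-0.03, 0, 0.06, 0, 0, 0, 1], [-0.02, 0, 0.05, 0, 0, 0, 1], [-0.02, 0, 0.03, 0, 0, 0, 1]])

```text
t: 5.4
tool_pos: [0.5731, 0.0113, 0.2454]
tcp_rot: [-0.0, 0.867, 0.499, -0.0]
wrist_force: [-0.8, 0.3, 1.4]
width: -0.0002
```

```bash
python3 - <<'E'
from h import *
s=bot.state(); print(s["t"],W2C(s["tool_pos"]).round(4),s["wrist_force"].round(1))
E
```

```text
5.4 [-0.0728  0.0017  0.2454] [-0.8  0.3  1.4]
```

play_rows(commands=[[0, 0, 0.01, 0, 0, 0, 1], [0, 0, 0.01, 0, 0, 0, 1], [0, 0, 0.01, 0, 0, 0, 1]])

```text
t: 5.7
tool_pos: [0.5733, 0.0111, 0.2446]
tcp_rot: [0.001, 0.867, 0.499, 0.001]
wrist_force: [-15.6, -4.4, 33.9]
width: 0.0001
```

```bash
python3 - <<'E'
from h import *
s,c=look("side","lid_front keeper lever_pivot lever_pad bail_bar".split(),"c.png"); print(s["t"],W2C(s["tool_pos"]).round(4),s["wrist_force"].round(1))
s,c=look("scene","lid_front keeper lever_pivot lever_pad bail_bar".split())
s,c=look("wrist","lid_front keeper lever_pivot lever_pad bail_bar".split())
E
```

```text
side lid_front 0.68 [5.695e-01 5.000e-04 2.460e-01]
side keeper 0.82 [ 0.5551 -0.0336  0.1787]
side lever_pivot 0.96 [ 0.5472 -0.0356  0.139 ]
side lever_pad 0.7 [ 0.5399 -0.0477  0.0673]
side bail_bar 0.42 [ 0.5364 -0.0587  0.0754]
5.7 [-0.0729  0.0015  0.2446] [-15.6  -4.4  33.9]
scene lid_front 0.84 [0.5659 0.0054 0.2421]
```

```bash
python3 - <<'E'
from h import *
for p in ([.5364,-.0587,.0754],[.5372,-.0574,.0736],[.5472,-.0356,.139],[.5399,-.0477,.0673],[.5551,-.0336,.1787]): print(W2C(p).round(4))
plan([(C2W([-.11,0,.30]),tool(0),2,1),(C2W([-.24,0,.25]),tool(45),10,-1)])
E
```

```text
[-0.1518 -0.0015  0.0754]
[-0.1503 -0.0015  0.0736]
[-0.1264  0.0007  0.139 ]
[-0.1405  0.001   0.0673]
[-0.1207 -0.0051  0.1787]
   [-0.124, 0.006, -0.184, 0.015, -0.002, -0.02, 1.0]
   [-0.124, 0.006, -0.184, 0.015, -0.002, -0.02, 1.0]
-- |d|mm 33.3 |rot| 0.002
   [-0.087, -0.0, 0.033, 0.0, 0.982, -0.0, -1.0]
   [-0.089, -0.0, 0.026, 0.0, 0.982, -0.0, -1.0]
   [-0.091, -0.0, 0.019, 0.0, 0.982, -0.0, -1.0]
   [-0.092, -0.0, 0.012, 0.0, 0.982, -0.0, -1.0]
   [-0.093, -0.0, 0.005, 0.0, 0.982, -0.0, -1.0]
   [-0.093, -0.0, -0.002, 0.0, 0.982, -0.0, -1.0]
   [-0.092, -0.0, -0.01, 0.0, 0.982, -0.0, -1.0]
   [-0.091, -0.0, -0.017, 0.0, 0.982, -0.0, -1.0]
   [-0.09, -0.0, -0.024, 0.0, 0.982, -0.0, -1.0]
   [-0.088, -0.0, -0.031, 0.0, 0.982, -0.0, -1.0]
-- |d|mm 13.9 |rot| 0.079
```

play_rows(commands=[[0, 0, -0.18, 0, 0, 0, 1], [-0.2, 0, -0.18, 0, 0, 0, 1], [-0.1, 0, 0.03, 0, 0.98, 0, -1], [-0.09, 0, 0.025, 0, 0.98, 0, -1], [-0.09, 0, 0.02, 0, 0.98, 0, -1]])

```text
t: 7.1
tool_pos: [0.5375, -0.05, 0.2816]
tcp_rot: [-0.059, 0.86, 0.495, 0.104]
wrist_force: [-0.0, 1.1, 0.5]
width: 0.0432
```

play_rows(commands=[[-0.09, 0, 0.01, 0, 0.98, 0, -1], [-0.09, 0, 0.005, 0, 0.98, 0, -1], [-0.09, 0, 0, 0, 0.98, 0, -1], [-0.09, 0, -0.01, 0, 0.98, 0, -1], [-0.09, 0, -0.015, 0, 0.98, 0, -1]])

```text
t: 7.6
tool_pos: [0.5056, -0.105, 0.257]
tcp_rot: [-0.154, 0.824, 0.474, 0.269]
wrist_force: [0.0, 0.7, -0.4]
width: 0.0853
```

play_rows(commands=[[-0.09, 0, -0.025, 0, 0.98, 0, -1], [-0.09, 0, -0.03, 0, 0.98, 0, -1], [0, 0, 0, 0, 0, 0, -1], [0, 0, 0, 0, 0, 0, -1]])

```text
t: 8.0
tool_pos: [0.4926, -0.1277, 0.2464]
tcp_rot: [-0.19, 0.802, 0.46, 0.331]
wrist_force: [1.1, 0.1, 0.5]
width: 0.0857
```

```bash
cat >> h.py <<'E'
def st():
    s=bot.state(); r=(R.from_euler('z',-YAW)*rot(s["tcp_rot"])).as_matrix()
    print("t",s["t"],"tcpC",W2C(s["tool_pos"]).round(4),"zC",r[:,2].round(3),"yC",r[:,1].round(3),"F_C",R.from_euler('z',-YAW).apply(s["wrist_force"]).round(1),"w",round(s["width"],4),"q",s["q"].round(2))
def lookC(cam,names,save=None):
    s=bot.state(); c=bot.camera(cam)
    for n in names:
        for d in bot.place_of(c,n)[:1]: print(cam,n,round(d["conf"],2),W2C(toW(c,d["at"],s)).round(4))
    if save: cv2.imwrite("pics/"+save,c["color"][:,:,::-1])
    return s,c
E
python3 - <<'E'
from h import *
N="keeper lever_pivot lever_pad bail_bar".split()
st(); lookC("wrist",N,"d.png"); lookC("side",N+["lid_front"],"e.png"); lookC("scene",N+["lid_front"])
E
```

```text
t 8.0 tcpC [-0.2335  0.002   0.2464] zC [ 0.706 -0.003 -0.709] yC [-0.004 -1.    -0.001] F_C [ 0.6 -0.9  0.5] w 0.0857 q [-0.71 -0.26  1.91  0.77  1.65 -0.19]
wrist keeper 0.89 [-0.1149  0.0045  0.1764]
wrist lever_pivot 0.86 [-0.1278 -0.005   0.136 ]
wrist lever_pad 0.7 [-0.1381  0.0029  0.0682]
wrist bail_bar 0.93 [-0.1502 -0.0012  0.0658]
side lid_front 0.78 [-0.0816 -0.0015  0.2459]
scene keeper 0.61 [-0.1189  0.0032  0.175 ]
scene lid_front 0.72 [-0.0808  0.0049  0.2443]
```

View pics/d.png

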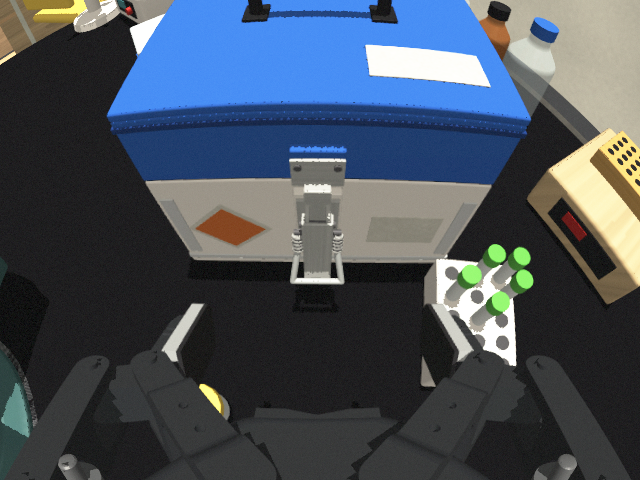

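The wrist view shows the lid seated with no gap. The loop hangs down the lever with its bar at (292–344, 282), and the rack is to the right with its left edge at about column 430. I'll check the rack clearance and the bar by ray casting.

```bash
cat >> h.py <<'E'
def ray(c,s,u,v):
    K=np.array(c["mtx"]); x=(u-K[0,2])/K[0,0]; y=(v-K[1,2])/K[1,1]; th=np.hypot(x,y); k=np.sin(th)/max(th,1e-9)
    o=toW(c,[0,0,0],s); d=toW(c,[x*k,-y*k,-np.cos(th)],s)-o
    return W2C(o), R.from_euler('z',-YAW).apply(d)
def hit(c,s,u,v,ax,val):
    o,d=ray(c,s,u,v); return (o+d*(val-o[ax])/d[ax]).round(4)
E
python3 - <<'E'
from h import *
s=bot.state(); c=bot.camera("wrist"); print(np.array(c["mtx"]).round(1).tolist())
for u,v in ((292,283),(344,283),(318,282)): print("bar x=-.150",hit(c,s,u,v,0,-.150),"x=-.147",hit(c,s,u,v,0,-.147))
for u,v in ((436,261),(425,340),(512,268),(515,375)): print("rack top",hit(c,s,u,v,2,.11))
print("bottom",hit(c,s,422,386,2,0))
zd=np.array([.707,0,-.707]); bar=np.array([-.150,0,.071])
plan([(C2W(bar-.07*zd),tool(45),4,-.6),(C2W(bar+.0*zd),tool(45),3,-.6),(C2W(bar+.014*zd),tool(45),2,-.6)])
E
```

```text
[[371.6, 0.0, 317.1], [0.0, 371.6, 240.5], [0.0, 0.0, 1.0]]
bar x=-.150 [-0.15    0.0256  0.0636] x=-.147 [-0.147   0.0261  0.0558]
bar x=-.150 [-0.15   -0.025   0.0632] x=-.147 [-0.147  -0.0256  0.0554]
bar x=-.150 [-0.15    0.0003  0.0663] x=-.147 [-0.147   0.0003  0.0585]
rack top [-0.1487 -0.1045  0.11  ]
rack top [-0.2193 -0.0861  0.11  ]
rack top [-0.1574 -0.1813  0.11  ]
rack top [-0.2564 -0.1653  0.11  ]
bottom [-0.2481 -0.1119  0.    ]
   [-0.109, 0.003, 0.189, 0.007, 0.004, -0.007, -0.6]
   [-0.109, 0.003, 0.188, 0.007, 0.004, -0.007, -0.6]
   [-0.109, 0.003, 0.188, 0.007, 0.004, -0.007, -0.6]
   [-0.109, 0.003, 0.188, 0.007, 0.004, -0.007, -0.6]
-- |d|mm 32.7 |rot| 0.001
   [0.0, 0.0, 0.156, 0.0, -0.0, -0.0, -0.6]
   [0.0, 0.0, 0.156, 0.0, -0.0, -0.0, -0.6]
   [0.0, 0.0, 0.156, 0.0, -0.0, -0.0, -0.6]
-- |d|mm 23.3 |rot| 0.000
   [-0.0, -0.0, 0.047, -0.0, -0.0, -0.0, -0.6]
   [-0.0, -0.0, 0.047, -0.0, -0.0, -0.0, -0.6]
-- |d|mm 7.0 |rot| 0.000
```

play_rows(commands=[[-0.115, 0, 0.19, 0, 0, 0, -0.6], [-0.115, 0, 0.19, 0, 0, 0, -0.6], [-0.115, 0, 0.19, 0, 0, 0, -0.6], [-0.115, 0, 0.19, 0, 0, 0, -0.6], [0, 0, 0, 0, 0, 0, -0.6]])

```text
t: 9.4
tool_pos: [0.5072, -0.0985, 0.1135]
tcp_rot: [-0.193, 0.801, 0.46, 0.33]
wrist_force: [-0.1, 0.9, 0.3]
width: 0.0682
```

```bash
python3 - <<'E'
from h import *
N="lever_pivot lever_pad bail_bar".split()
st(); s,c=lookC("wrist",N,"f.png"); cv2.imwrite("pics/f2.png",c["color"][100:400,120:520,::-1])
E
```

```text
t 9.4 tcpC [-0.2009  0.0039  0.1135] zC [ 0.706  0.003 -0.708] yC [-0.002 -1.    -0.006] F_C [0.7 0.5 0.3] w 0.0682 q [-0.65 -0.16  2.05  0.79  1.43 -0.31]
wrist lever_pivot 0.74 [-0.1273 -0.0025  0.1334]
wrist lever_pad 0.85 [-0.135   0.0003  0.0693]
wrist bail_bar 0.59 [-0.1497 -0.0056  0.0654]
```

View pics/f2.png

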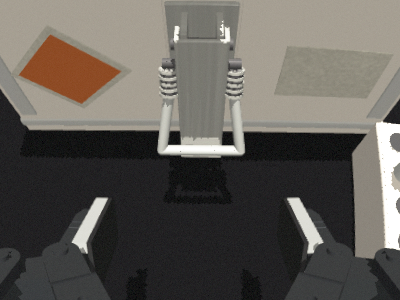

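```bash
python3 - <<'E'
from h import *
s=bot.state(); c=bot.camera("wrist")
for x in (-.147,-.150,-.153): print(hit(c,s,322,249,0,x), hit(c,s,282,249,0,x), hit(c,s,362,249,0,x))
E
```

```text
[-0.147  -0.0026  0.0678] [-0.147   0.0221  0.0678] [-0.147  -0.0275  0.0676]
[-0.15   -0.0025  0.0738] [-0.15    0.0215  0.0739] [-0.15   -0.0267  0.0737]
[-0.153  -0.0024  0.0799] [-0.153   0.0209  0.0799] [-0.153  -0.0258  0.0797]
```

play_rows(commands=[[0.014, 0.011, 0.15, 0, 0, 0, -0.6], [0.014, 0.011, 0.15, 0, 0, 0, -0.6], [0.014, 0.011, 0.15, 0, 0, 0, -0.6], [0, 0, 0.05, 0, 0, 0, -0.6], [0, 0, 0.05, 0, 0, 0, -0.6]])

```text
t: 10.15
tool_pos: [0.5447, -0.0483, 0.0641]
tcp_rot: [-0.19, 0.801, 0.461, 0.331]
wrist_force: [-0.5, 0.2, 0.6]
width: 0.0685
```

```bash
python3 - <<'E'
from h import *
N="lever_pad bail_bar".split()
st(); s,c=lookC("wrist",N,"g.png"); cv2.imwrite("pics/g2.png",c["color"][80:380,120:520,::-1])
E
```

```text
t 10.15 tcpC [-0.1387 -0.0035  0.0641] zC [ 0.706 -0.003 -0.708] yC [-0.003 -1.     0.001] F_C [-0.1  0.5  0.6] w 0.0685 q [-0.52 -0.08  2.07  0.83  1.28 -0.3 ]
wrist lever_pad 0.6 [-0.1361  0.0006  0.0658]
wrist bail_bar 0.77 [-0.1518 -0.0018  0.0642]
```

View pics/g2.png

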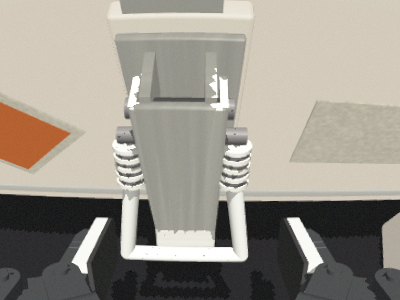

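```bash
python3 - <<'E'
from h import *
s=bot.state(); c=bot.camera("wrist")
for x in (-.144,-.147,-.150,-.153): print(hit(c,s,304,334,0,x), hit(c,s,241,333,0,x), hit(c,s,368,333,0,x))
st()
E
```

```text
[-0.144   0.0026  0.0392] [-0.144   0.0339  0.0391] [-0.144  -0.0288  0.0398]
[-0.147   0.0022  0.052 ] [-0.147   0.0312  0.0519] [-0.147  -0.027   0.0525]
[-0.15    0.0017  0.0647] [-0.15    0.0286  0.0646] [-0.15   -0.0252  0.0652]
[-0.153   0.0013  0.0775] [-0.153   0.0259  0.0774] [-0.153  -0.0233  0.0779]
t 10.35 tcpC [-0.1391 -0.0035  0.064 ] zC [ 0.706 -0.003 -0.708] yC [-0.003 -1.     0.001] F_C [ 0.  -0.1  0.2] w 0.0681 q [-0.52 -0.08  2.07  0.83  1.28 -0.3 ]
```

play_rows(commands=[[-0.03, -0.033, 0.02, 0, 0, 0, -0.6], [0, 0, 0, 0, 0, 0, 0.4], [0, 0, 0, 0, 0, 0, 0.4], [0, 0, 0, 0, 0, 0, 0.4], [0, 0, 0, 0, 0, 0, 0.4]], squeeze=30)

```text
t: 10.85
tool_pos: [0.5393, -0.0467, 0.0578]
tcp_rot: [-0.191, 0.801, 0.461, 0.331]
wrist_force: [-2.3, -0.5, -3.5]
width: 0.0495
```

```bash
python3 - <<'E'
from h import *
N="lever_pad bail_bar".split()
st(); s,c=lookC("wrist",N,"i.png"); cv2.imwrite("pics/i2.png",c["color"][80:380,120:520,::-1])
E
```

```text
t 10.85 tcpC [-0.14    0.002   0.0578] zC [ 0.706 -0.002 -0.708] yC [-0.003 -1.    -0.   ] F_C [-1.6  1.7 -3.5] w 0.0495 q [-0.53 -0.09  2.09  0.83  1.27 -0.31]
wrist lever_pad 0.84 [-0.1358  0.0009  0.0678]
wrist bail_bar 0.69 [-0.1498  0.0002  0.0665]
```

View pics/i2.png

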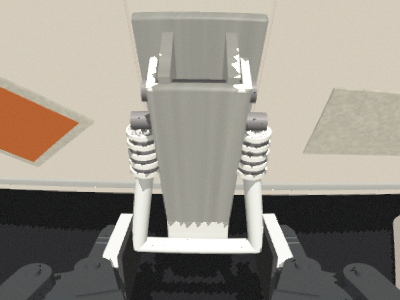

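```bash
python3 - <<'E'
from h import *
W=[(24.5,-65),(39.2,-52.5),(50,-34),(60,0),(52,30),(32,54),(24,58)]; n=[2,2,3,3,3,2]
s=bot.state(); t=W2C(s["tool_pos"]); off=t-np.array([-.124-.0245,0,.135-.065]); print(off)
plan([(C2W(np.array([-.124-a/1e3,0,.135+b/1e3])+off),tool(45),k,.4) for (a,b),k in zip(W[1:],n)])
E
```

```text
[ 0.0086487   0.00197065 -0.01222041]
   [-0.005, 0.0, -0.064, 0.012, 0.01, -0.014, 0.4]
   [-0.005, 0.0, -0.064, 0.012, 0.01, -0.014, 0.4]
-- |d|mm 9.6 |rot| 0.002
   [0.018, 0.0, -0.069, 0.0, 0.0, -0.0, 0.4]
   [0.018, 0.0, -0.069, 0.0, 0.0, -0.0, 0.4]
-- |d|mm 10.7 |rot| 0.000
   [0.038, -0.0, -0.069, 0.0, 0.0, 0.0, 0.4]
   [0.038, -0.0, -0.069, 0.0, 0.0, 0.0, 0.4]
   [0.038, -0.0, -0.069, 0.0, 0.0, 0.0, 0.4]
-- |d|mm 11.8 |rot| 0.000
   [0.06, -0.0, -0.035, -0.0, -0.0, -0.0, 0.4]
   [0.06, -0.0, -0.035, -0.0, -0.0, -0.0, 0.4]
   [0.06, -0.0, -0.035, -0.0, -0.0, -0.0, 0.4]
-- |d|mm 10.3 |rot| 0.000
   [0.069, 0.0, -0.006, -0.0, -0.0, -0.0, 0.4]
   [0.069, 0.0, -0.006, -0.0, -0.0, -0.0, 0.4]
   [0.069, 0.0, -0.006, -0.0, -0.0, -0.0, 0.4]
-- |d|mm 10.4 |rot| 0.000
   [0.028, -0.0, 0.009, -0.0, -0.0, -0.0, 0.4]
   [0.028, -0.0, 0.009, -0.0, -0.0, -0.0, 0.4]
-- |d|mm 4.5 |rot| 0.000
```

play_rows(commands=[[-0.005, 0, -0.064, 0, 0, 0, 0.4], [-0.005, 0, -0.064, 0, 0, 0, 0.4], [0.018, 0, -0.069, 0, 0, 0, 0.4], [0.018, 0, -0.069, 0, 0, 0, 0.4]])

```text
t: 11.4
tool_pos: [0.5265, -0.0689, 0.0904]
tcp_rot: [-0.191, 0.801, 0.461, 0.332]
wrist_force: [0.9, 6.9, -0.5]
width: 0.0493
```

play_rows(commands=[[0.038, 0, -0.069, 0, 0, 0, 0.4], [0.038, 0, -0.069, 0, 0, 0, 0.4], [0.038, 0, -0.069, 0, 0, 0, 0.4]])

```text
t: 11.7
tool_pos: [0.5216, -0.0769, 0.1244]
tcp_rot: [-0.191, 0.801, 0.461, 0.331]
wrist_force: [0.8, 7.4, -4.2]
width: 0.0495
```

```bash
python3 - <<'E'
from h import *
N="lever_pad bail_bar lever_pivot keeper".split()
st(); s,c=lookC("wrist",N,"j.png"); lookC("side",N)
E
```

```text
t 11.7 tcpC [-0.175   0.0022  0.1244] zC [ 0.707 -0.002 -0.708] yC [-0.003 -1.     0.   ] F_C [ 6.8  3.  -4.2] w 0.0495 q [-0.6  -0.17  2.04  0.8   1.41 -0.26]
wrist lever_pad 0.86 [-0.1634  0.0029  0.0781]
wrist bail_bar 0.63 [-0.1813 -0.0026  0.1303]
wrist lever_pivot 0.83 [-0.1253 -0.0017  0.1334]
wrist keeper 0.69 [-0.1164  0.0015  0.1774]
side bail_bar 0.74 [ 0.3141  0.2939 -0.0016]
side keeper 0.97 [-0.118  -0.0028  0.1786]
```

View pics/j.png

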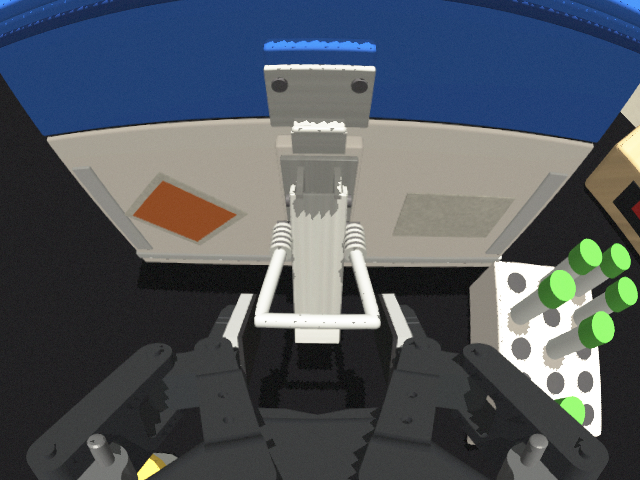

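The loop is held, with the bar at (255–380, 321), and the lever is following. The keeper lip shows at (320,128). I'll continue the arc.

play_rows(commands=[[0.06, 0, -0.035, 0, 0, 0, 0.4], [0.06, 0, -0.035, 0, 0, 0, 0.4], [0.06, 0, -0.035, 0, 0, 0, 0.4], [0.07, 0, -0.006, 0, 0, 0, 0.4], [0.07, 0, -0.006, 0, 0, 0, 0.4]])

```text
t: 12.7
tool_pos: [0.5328, -0.058, 0.1702]
tcp_rot: [-0.19, 0.801, 0.461, 0.331]
wrist_force: [-0.3, 1.2, -8.0]
width: 0.0492
```

play_rows(commands=[[0.07, 0, -0.006, 0, 0, 0, 0.4], [0.028, 0, 0.009, 0, 0, 0, 0.4], [0.028, 0, 0.009, 0, 0, 0, 0.4], [0, 0, 0, 0, 0, 0, 0.4]])

```text
t: 13.1
tool_pos: [0.5402, -0.0454, 0.1816]
tcp_rot: [-0.191, 0.801, 0.461, 0.331]
wrist_force: [-2.4, 0.2, -1.5]
width: 0.0492
```

```bash
python3 - <<'E'
from h import *
N="lever_pad bail_bar lever_pivot keeper lid_front".split()
st(); s,c=lookC("wrist",N,"k.png"); lookC("side",N,"k_side.png")
E
```

```text
t 13.1 tcpC [-0.1384  0.0019  0.1816] zC [ 0.706 -0.002 -0.708] yC [-0.003 -1.     0.   ] F_C [-1.   2.2 -1.5] w 0.0492 q [-0.52 -0.23  1.99  0.79  1.43 -0.13]
wrist lever_pad 0.44 [-0.1448 -0.0036  0.1819]
wrist bail_bar 0.98 [-0.1478 -0.0023  0.1777]
wrist lever_pivot 0.57 [-0.1268 -0.0035  0.1336]
wrist keeper 0.91 [-0.1164  0.0031  0.1763]
wrist lid_front 0.97 [-0.0784  0.0022  0.2453]
side lid_front 0.58 [-0.0848 -0.0028  0.246 ]
```

View pics/k.png

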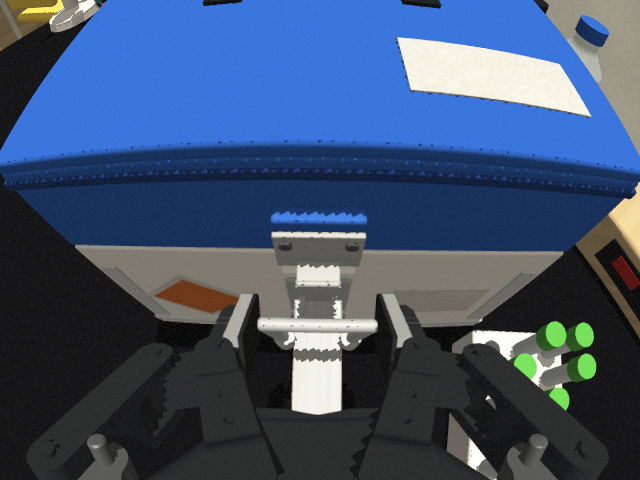

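```bash
python3 - <<'E'
from h import *
s=bot.state(); c=bot.camera("wrist"); st()
im=c["color"]; cv2.imwrite("pics/k3.png",cv2.resize(im[200:380,220:420,::-1],(800,720),interpolation=cv2.INTER_CUBIC)[:600])
from scipy.optimize import brentq
def bar(v,u0,u1,w):
    o0,d0=ray(c,s,u0,v); o1,d1=ray(c,s,u1,v)
    # camera depth k with points separated w in y
    k=w/abs(d0[1]-d1[1]); return (o0+k*(d0+d1)/2).round(4)
for u0,u1 in ((257,378),(256,379),(258,377)): print("bar",bar(325,u0,u1,.052))
for x in (-.12,-.126,-.13): print("lip pix",hit(c,s,319,266,0,x))
# project expected points
def proj(p):
    T=np.eye(4); T[:3,:3]=rot(s["tcp_rot"]).as_matrix(); T[:3,3]=s["tool_pos"]; T=T@np.array(c["T_tool_cam"])
    q=np.linalg.inv(T)@np.r_[C2W(p),1]; K=np.array(c["mtx"]); v=np.array([q[0],-q[1],-q[2]]); r=np.hypot(v[0],v[1]); th=np.arctan2(r,v[2])
    return (K[0,2]+K[0,0]*th*v[0]/r, K[1,2]+K[1,1]*th*v[1]/r)
for n,p in dict(lipout=[-.12625,0,.184],lipin=[-.12325,0,.184],lipL=[-.12325,.01,.184],pivot=[-.124,0,.135],lidtop=[-.1,0,.245],seam=[-.1,.1,.165]).items(): print(n,np.round(proj(p),1))
for b in ([-.148,0,.193],[-.150,0,.190],[-.1478,0,.1777],[-.146,0,.187]): print(b,np.round(proj(b),1))
E
```

```text
t 13.75 tcpC [-0.1388  0.0018  0.1815] zC [ 0.706 -0.002 -0.708] yC [-0.003 -1.     0.   ] F_C [-1.7  2.2 -1. ] w 0.049 q [-0.52 -0.23  1.99  0.79  1.43 -0.13]
bar [-0.1458  0.0012  0.1809]
bar [-0.1465  0.0012  0.1835]
bar [-0.1451  0.0012  0.1783]
lip pix [-0.12    0.0005  0.1857]
lip pix [-0.126   0.0006  0.1993]
lip pix [-0.13    0.0007  0.2084]
lipout [320.2 280.6]
lipin [320.1 274.3]
lipL [297.4 274.3]
pivot [319.4 308.7]
lidtop [321.1 137.8]
seam [139.4 246.6]
[-0.148, 0, 0.193] [320.7 323.4]
[-0.15, 0, 0.19] [320.7 330.1]
[-0.1478, 0, 0.1777] [320.4 331.9]
[-0.146, 0, 0.187] [320.5 322.4]
```

View pics/k3.png

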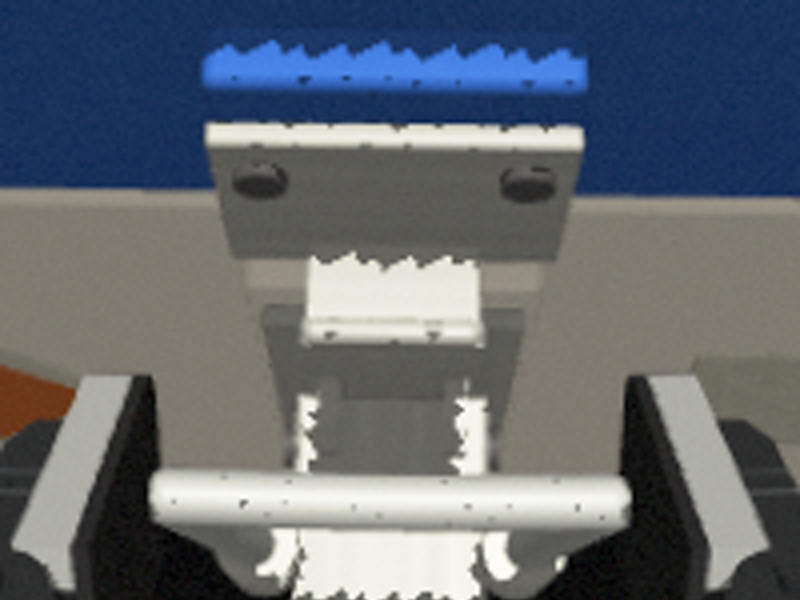

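The lip's top strip is at about (319,283) and the bar at (319,325), roughly 19 mm outside it. I'll raise a little, go inward over the lip and watch the force.

play_rows(commands=[[0.033, 0, -0.033, 0, 0, 0, 0.4], [0.032, 0, 0.032, 0, 0, 0, 0.4], [0.032, 0, 0.032, 0, 0, 0, 0.4], [0.03, 0, 0.03, 0, 0, 0, 0.4]])

```text
t: 14.15
tool_pos: [0.5505, -0.028, 0.1887]
tcp_rot: [-0.19, 0.801, 0.461, 0.331]
wrist_force: [1.1, -3.0, -2.7]
width: 0.0488
```

```bash
python3 - <<'E'
from h import *
st(); s,c=lookC("wrist",["bail_bar","keeper"]); im=c["color"]; cv2.imwrite("pics/l.png",cv2.resize(im[220:370,220:420,::-1],(800,600),interpolation=cv2.INTER_CUBIC))
E
```

```text
t 14.15 tcpC [-0.1181  0.0016  0.1887] zC [ 0.706 -0.003 -0.708] yC [-0.003 -1.     0.001] F_C [-2.1 -2.4 -2.7] w 0.0488 q [-0.48 -0.23  1.98  0.8   1.41 -0.1 ]
wrist bail_bar 0.83 [-0.1315  0.0004  0.1854]
wrist keeper 0.64 [-0.1158  0.0033  0.1781]
```

View pics/l.png

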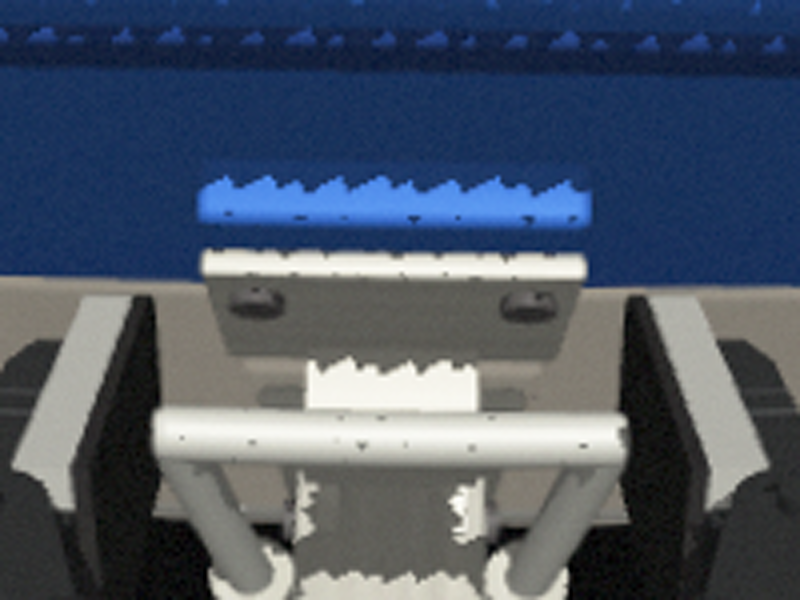

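The bar now hides the lip at (319,329) and there is no contact. I'll move further in.

play_rows(commands=[[0.023, 0, 0.023, 0, 0, 0, 0.4], [0.014, 0, 0.014, 0, 0, 0, 0.4], [0, 0, 0, 0, 0, 0, 0.4]])

```text
t: 14.6
tool_pos: [0.554, -0.0215, 0.1881]
tcp_rot: [-0.191, 0.801, 0.461, 0.331]
wrist_force: [-0.9, -2.4, -3.1]
width: 0.049
```

```bash
python3 - <<'E'
from h import *
st(); s,c=lookC("wrist",["bail_bar","keeper"]); im=c["color"]; cv2.imwrite("pics/m.png",cv2.resize(im[220:370,220:420,::-1],(800,600),interpolation=cv2.INTER_CUBIC))
E
```

```text
t 14.6 tcpC [-0.1107  0.0019  0.1881] zC [ 0.706 -0.002 -0.708] yC [-0.003 -1.    -0.   ] F_C [-2.6 -0.4 -3.1] w 0.049 q [-0.47 -0.23  1.98  0.8   1.4  -0.09]
wrist bail_bar 0.71 [-0.1198 -0.0034  0.1825]
wrist keeper 0.79 [-0.1152  0.0034  0.1787]
```

View pics/m.png

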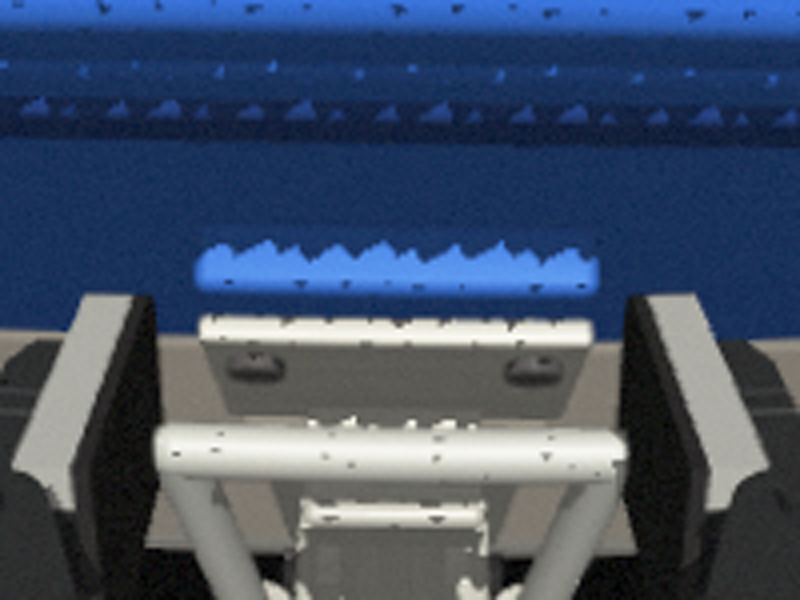

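The lip (400,515 in the crop) is now outside the bar (390,453), so the bar is above the channel. I'll go 3 mm further in, then down while watching the force.

play_rows(commands=[[0.014, 0, 0.014, 0, 0, 0, 0.4], [-0.014, 0, 0.014, 0, 0, 0, 0.4], [-0.014, 0, 0.014, 0, 0, 0, 0.4], [0, 0, 0, 0, 0, 0, 0.4]])

```text
t: 15.15
tool_pos: [0.5557, -0.0192, 0.1826]
tcp_rot: [-0.19, 0.801, 0.461, 0.332]
wrist_force: [2.8, -1.7, 2.0]
width: 0.049
```

play_rows(commands=[[-0.014, 0, 0.014, 0, 0, 0, 0.4], [0, 0, 0, 0, 0, 0, 0.4]])

```text
t: 15.35
tool_pos: [0.5556, -0.0193, 0.1793]
tcp_rot: [-0.19, 0.801, 0.461, 0.331]
wrist_force: [4.7, -3.3, 2.3]
width: 0.0491
```

```bash
python3 - <<'E'
from h import *
st(); s,c=lookC("wrist",["bail_bar","keeper"]); im=c["color"]; cv2.imwrite("pics/n.png",cv2.resize(im[220:370,220:420,::-1],(800,600),interpolation=cv2.INTER_CUBIC))
E
```

```text
t 15.35 tcpC [-0.1081  0.0016  0.1793] zC [ 0.706 -0.003 -0.708] yC [-0.003 -1.     0.   ] F_C [-0.5 -5.7  2.3] w 0.0491 q [-0.46 -0.22  1.99  0.8   1.38 -0.1 ]
wrist bail_bar 0.71 [-0.1207 -0.0037  0.1754]
wrist keeper 0.88 [-0.1144  0.0047  0.1789]
```

play_rows(commands=[[-0.014, 0, 0.014, 0, 0, 0, 0.4], [0, 0, 0, 0, 0, 0, 0.4]])

```text
t: 15.7
tool_pos: [0.5556, -0.0192, 0.1765]
tcp_rot: [-0.19, 0.801, 0.461, 0.331]
wrist_force: [4.5, -2.4, 2.4]
width: 0.0492
```

play_rows(commands=[[-0.01, 0, 0.01, 0, 0, 0, 0.4], [0, 0, 0, 0, 0, 0, 0.4]])

```text
t: 15.9
tool_pos: [0.5559, -0.0191, 0.176]
tcp_rot: [-0.19, 0.801, 0.461, 0.332]
wrist_force: [-2.1, -4.0, 16.4]
width: 0.0493
```

```bash
python3 - <<'E'
from h import *
st(); s,c=lookC("wrist",["bail_bar","keeper"]); im=c["color"]; cv2.imwrite("pics/o.png",cv2.resize(im[220:370,220:420,::-1],(800,600),interpolation=cv2.INTER_CUBIC))
E
```

```text
t 15.9 tcpC [-0.1078  0.0014  0.176 ] zC [ 0.707 -0.003 -0.707] yC [-0.003 -1.     0.002] F_C [-4.5 -0.1 16.4] w 0.0493 q [-0.46 -0.21  1.99  0.8   1.38 -0.1 ]
wrist bail_bar 0.95 [-0.1159 -0.0017  0.1697]
wrist keeper 0.75 [-0.1166  0.0041  0.1767]
```

View pics/o.png

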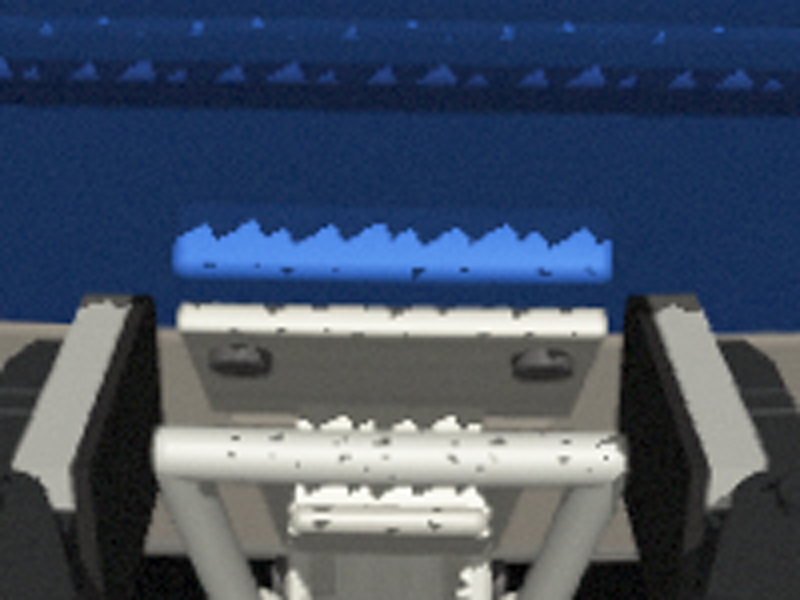

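The bar sits on the shelf: shelf metal shows on both sides of it (rows 425 and 490) and the lip is outside it at 515. The vertical force is 16 N. I'll release and back off.

play_rows(commands=[[0, 0, 0, 0, 0, 0, -0.6], [0, 0, 0, 0, 0, 0, -0.6], [0, 0, 0, 0, 0, 0, -0.6], [0, 0, 0, 0, 0, 0, -0.6]])

```text
t: 16.45
tool_pos: [0.5552, -0.019, 0.1739]
tcp_rot: [-0.191, 0.801, 0.461, 0.331]
wrist_force: [-1.0, -0.3, -0.3]
width: 0.0682
```

play_rows(commands=[[0, 0, -0.05, 0, 0, 0, -0.6], [0, 0, -0.1, 0, 0, 0, -0.6], [0, 0, -0.15, 0, 0, 0, -0.6], [0, 0, -0.2, 0, 0, 0, -0.6], [0, 0, -0.1, 0, 0, 0, 1]])

```text
t: 16.95
tool_pos: [0.523, -0.0758, 0.2407]
tcp_rot: [-0.189, 0.801, 0.461, 0.332]
wrist_force: [0.3, -0.2, 0.2]
width: 0.0553
```

```bash
python3 - <<'E'
from h import *
N="bail_bar keeper lever_pad lever_pivot lid_front".split()
st(); s,c=lookC("wrist",N); im=c["color"]; cv2.imwrite("pics/p.png",im[100:400,120:520,::-1]); lookC("side",N)
E
```

```text
t 16.95 tcpC [-0.1733  0.0015  0.2407] zC [ 0.706 -0.005 -0.708] yC [-0.004 -1.     0.002] F_C [-0.  -0.3  0.2] w 0.0553 q [-0.59 -0.27  1.93  0.78  1.55 -0.11]
wrist bail_bar 0.61 [-0.1191 -0.0026  0.175 ]
wrist keeper 0.88 [-0.1161  0.0028  0.1786]
wrist lever_pad 0.69 [-0.1906  0.0043  0.1174]
wrist lever_pivot 0.66 [-0.1264 -0.0011  0.1327]
wrist lid_front 0.98 [-0.0777  0.002   0.2446]
side keeper 0.25 [-0.4935 -0.2766  0.0035]
side lever_pad 0.45 [-0.1938  0.002   0.1178]
side lid_front 0.81 [-0.0835 -0.0037  0.2473]
```

View pics/p.png

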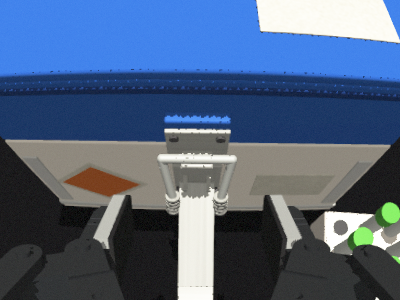

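The loop sits in the keeper at (197,158 in the crop), and the lever sticks out at about 1.2 rad. Next I'll press it down along its arc with shut fingers.

```bash
cat >> h.py <<'E'
def press(th,t,gap=0.,along=66.):
    P=np.array([-.1255,0,.135]); a=np.deg2rad(t)
    u=np.array([-np.sin(th),0,-np.cos(th)]); n=np.array([-np.cos(th),0,np.sin(th)])
    x=np.array([np.cos(a),0,np.sin(a)])
    return C2W(P+u*along/1e3+n*(.0055+.011*abs(x@n)+gap)),tool(t)
E
python3 - <<'E'
from h import *
w=[]; 
def add(th,t,n,g=0.,al=66): p,r=press(th,t,g,al); w.append((p,r,n,1))
add(1.25,40,4,.03); add(1.2,40,3,0)
add(1.0,45,2); add(.8,49,2); add(.6,53,2); add(.4,57,2,0,69); add(.2,60,2,0,70); add(0.05,60,2,0,71)
for p,_,_,_ in w: print(W2C(p).round(4))
plan(w)
E
```

```text
[-0.2006 -0.      0.1517]
[-0.1903  0.      0.1195]
[-0.1853  0.      0.1059]
[-0.1773  0.      0.0936]
[-0.1677  0.      0.0839]
[-0.1592  0.      0.0743]
[-0.1482 -0.      0.0682]
[-0.1396 -0.      0.0646]
   [-0.136, 0.004, 0.067, 0.004, -0.268, -0.007, 1.0]
   [-0.134, 0.004, 0.07, 0.004, -0.268, -0.007, 1.0]
   [-0.133, 0.004, 0.073, 0.004, -0.268, -0.007, 1.0]
   [-0.131, 0.004, 0.076, 0.004, -0.268, -0.007, 1.0]
-- |d|mm 22.7 |rot| 0.021
   [-0.028, -0.0, 0.07, -0.0, -0.0, 0.0, 1.0]
   [-0.028, -0.0, 0.07, -0.0, -0.0, 0.0, 1.0]
   [-0.028, -0.0, 0.07, -0.0, -0.0, 0.0, 1.0]
-- |d|mm 11.3 |rot| 0.000
   [-0.016, 0.0, 0.045, 0.0, 0.545, 0.0, 1.0]
   [-0.018, 0.0, 0.045, 0.0, 0.545, 0.0, 1.0]
-- |d|mm 7.2 |rot| 0.044
   [-0.01, 0.0, 0.048, 0.0, 0.436, -0.0, 1.0]
   [-0.012, 0.0, 0.047, 0.0, 0.436, -0.0, 1.0]
-- |d|mm 7.3 |rot| 0.035
   [-0.003, 0.0, 0.045, 0.0, 0.436, 0.0, 1.0]
   [-0.005, 0.0, 0.045, 0.0, 0.436, 0.0, 1.0]
-- |d|mm 6.8 |rot| 0.035
   [-0.008, -0.0, 0.042, 0.0, 0.436, -0.0, 1.0]
   [-0.01, -0.0, 0.042, 0.0, 0.436, -0.0, 1.0]
-- |d|mm 6.4 |rot| 0.035
   [0.003, -0.0, 0.042, -0.0, 0.327, 0.0, 1.0]
   [0.002, -0.0, 0.042, -0.0, 0.327, 0.0, 1.0]
-- |d|mm 6.3 |rot| 0.026
   [0.004, -0.0, 0.031, 0.0, -0.0, -0.0, 1.0]
   [0.004, -0.0, 0.031, 0.0, -0.0, -0.0, 1.0]
-- |d|mm 4.7 |rot| 0.000
```

play_rows(commands=[[-0.136, 0.004, 0.067, 0, -0.27, 0, 1], [-0.134, 0.004, 0.07, 0, -0.27, 0, 1], [-0.133, 0.004, 0.073, 0, -0.27, 0, 1], [-0.131, 0.004, 0.076, 0, -0.27, 0, 1]])

```text
t: 17.95
tool_pos: [0.5102, -0.101, 0.1495]
tcp_rot: [-0.17, 0.815, 0.469, 0.295]
wrist_force: [-0.0, 0.1, -0.2]
width: -0.0002
```

play_rows(commands=[[-0.028, 0, 0.07, 0, 0, 0, 1], [-0.028, 0, 0.07, 0, 0, 0, 1], [-0.028, 0, 0.07, 0, 0, 0, 1]])

```text
t: 18.25
tool_pos: [0.5165, -0.0911, 0.1192]
tcp_rot: [-0.17, 0.815, 0.469, 0.296]
wrist_force: [-0.0, -0.8, 1.5]
width: 0.0002
```

play_rows(commands=[[-0.016, 0, 0.045, 0, 0.55, 0, 1], [-0.018, 0, 0.045, 0, 0.55, 0, 1], [-0.01, 0, 0.048, 0, 0.44, 0, 1], [-0.012, 0, 0.047, 0, 0.44, 0, 1]])

```text
t: 18.65
tool_pos: [0.5235, -0.0798, 0.0945]
tcp_rot: [-0.207, 0.788, 0.454, 0.361]
wrist_force: [0.3, 2.3, 6.7]
width: -0.0
```

```bash
python3 - <<'E'
from h import *
N="bail_bar keeper lever_pad lid_front".split()
st(); lookC("wrist",N); lookC("side",N)
w=[]
def add(th,t,n,g=0.,al=66): p,r=press(th,t,g,al); w.append((p,r,n,1))
add(.6,53,2); add(.4,57,2,0,69); add(.2,60,2,0,70); add(0.05,60,2,0,71); plan(w)
E
```

```text
t 18.65 tcpC [-0.1765 -0.0009  0.0945] zC [ 0.757 -0.003 -0.654] yC [-0.003 -1.     0.001] F_C [2.2 0.9 6.7] w -0.0 q [-0.63 -0.11  2.07  0.87  1.39 -0.36]
wrist keeper 0.96 [-0.1137  0.0051  0.1793]
wrist lever_pad 0.97 [-0.1771  0.0032  0.0898]
side bail_bar 0.5 [-0.1214  0.0017  0.1798]
side keeper 0.59 [-0.1188 -0.0021  0.1792]
side lid_front 0.76 [-0.0855 -0.0015  0.2452]
   [-0.005, -0.002, 0.047, 0.016, 0.434, -0.009, 1.0]
   [-0.007, -0.002, 0.046, 0.016, 0.434, -0.009, 1.0]
-- |d|mm 7.0 |rot| 0.035
   [-0.008, -0.0, 0.042, -0.0, 0.436, -0.0, 1.0]
   [-0.01, -0.0, 0.042, -0.0, 0.436, -0.0, 1.0]
-- |d|mm 6.4 |rot| 0.035
   [0.003, -0.0, 0.042, -0.0, 0.327, 0.0, 1.0]
   [0.002, -0.0, 0.042, -0.0, 0.327, 0.0, 1.0]
-- |d|mm 6.3 |rot| 0.026
   [0.004, -0.0, 0.031, 0.0, -0.0, 0.0, 1.0]
   [0.004, -0.0, 0.031, 0.0, -0.0, 0.0, 1.0]
-- |d|mm 4.7 |rot| 0.000
```

The lever is following at about 7 N and the bar is still in the keeper. I'll keep pressing.

play_rows(commands=[[-0.005, 0, 0.047, 0, 0.44, 0, 1], [-0.007, 0, 0.046, 0, 0.44, 0, 1], [-0.008, 0, 0.042, 0, 0.44, 0, 1], [-0.01, 0, 0.042, 0, 0.44, 0, 1]])

```text
t: 19.55
tool_pos: [0.5323, -0.0645, 0.0745]
tcp_rot: [-0.238, 0.761, 0.438, 0.415]
wrist_force: [-0.6, -1.4, 1.6]
width: -0.0002
```

play_rows(commands=[[0.003, 0, 0.042, 0, 0.33, 0, 1], [0.002, 0, 0.042, 0, 0.33, 0, 1], [0.004, 0, 0.031, 0, 0, 0, 1], [0.004, 0, 0.031, 0, 0, 0, 1]])

```text
t: 19.95
tool_pos: [0.5419, -0.0471, 0.0642]
tcp_rot: [-0.25, 0.75, 0.432, 0.434]
wrist_force: [0.4, -0.3, -0.3]
width: 0.0002
```

```bash
python3 - <<'E'
from h import *
N="bail_bar keeper lever_pad lid_front".split()
st(); lookC("wrist",N); lookC("side",N)
E
```

```text
t 19.95 tcpC [-0.139  -0.0005  0.0642] zC [ 0.867 -0.002 -0.498] yC [-0.003 -1.    -0.   ] F_C [-0.  -0.5 -0.3] w 0.0002 q [-0.62  0.    2.11  1.07  1.38 -0.52]
wrist keeper 0.57 [-0.1128  0.0022  0.1735]
wrist lever_pad 0.67 [-0.1315  0.0042  0.0684]
side bail_bar 0.63 [-0.1212 -0.      0.1799]
side keeper 0.58 [-0.1205 -0.0018  0.1784]
side lid_front 0.83 [-0.0862 -0.0039  0.2446]
```

play_rows(commands=[[0.008, 0, 0.012, 0, 0, 0, 1], [0.008, 0, 0.012, 0, 0, 0, 1], [0, 0, 0, 0, 0, 0, 1]])

```text
t: 20.75
tool_pos: [0.5441, -0.0436, 0.0647]
tcp_rot: [-0.25, 0.75, 0.432, 0.434]
wrist_force: [-0.2, -1.6, 0.1]
width: -0.0002
```

play_rows(commands=[[0.007, 0, 0.012, 0, 0, 0, 1], [0.007, 0, 0.012, 0, 0, 0, 1], [0, 0, 0, 0, 0, 0, 1]])

```text
t: 21.05
tool_pos: [0.5454, -0.0424, 0.0645]
tcp_rot: [-0.248, 0.751, 0.432, 0.433]
wrist_force: [-38.3, -44.1, 12.8]
width: 0.0001
```

Firm stop at about 58 N, so the lever is flat. I'll back away and inspect.

play_rows(commands=[[0, 0, -0.05, 0, 0, 0, 1], [0, 0, -0.15, 0, 0, 0, 1], [0, 0, -0.2, 0, 0, 0, 1], [0.1, 0, -0.2, 0, 0, 0, 1], [0.1, 0, -0.15, 0, 0, 0, 1]])

```text
t: 21.55
tool_pos: [0.504, -0.1124, 0.1478]
tcp_rot: [-0.25, 0.75, 0.431, 0.434]
wrist_force: [0.7, -1.0, -0.0]
width: -0.0002
```

```bash
python3 - <<'E'
from h import *
N="bail_bar keeper lever_pad lever_pivot lid_front tube_rack sample_pot".split()
st(); s,c=lookC("wrist",N); im=c["color"]; cv2.imwrite("pics/z.png",im[:,:,::-1]); lookC("side",N)
E
```

```text
t 21.55 tcpC [-0.2145 -0.0003  0.1478] zC [ 0.867 -0.003 -0.498] yC [-0.004 -1.    -0.   ] F_C [-0.5 -1.1 -0. ] w -0.0002 q [-0.77 -0.1   2.05  1.    1.58 -0.44]
wrist keeper 0.74 [-0.1146  0.0017  0.179 ]
wrist lever_pad 0.56 [-0.1306  0.0005  0.0652]
wrist lever_pivot 0.85 [-0.1281 -0.002   0.132 ]
wrist lid_front 0.9 [-0.0789 -0.0004  0.2451]
wrist tube_rack 0.8 [-0.1903 -0.1638 -0.0006]
wrist sample_pot 0.51 [-0.076   0.0026  0.2454]
side bail_bar 0.54 [-0.1199 -0.0014  0.1775]
side keeper 0.81 [-0.1179 -0.0024  0.1795]
side lever_pivot 0.84 [-0.1258 -0.0014  0.1372]
side lid_front 0.82 [-0.0831 -0.0023  0.2479]
side sample_pot 0.77 [-0.271   0.1095  0.0028]
```

View pics/z.png

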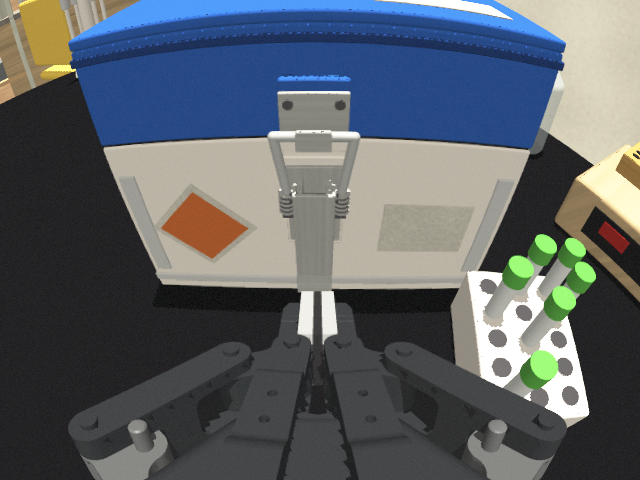

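The lever lies flat, the bar is behind the lip at (313,135), the lid is shut, and the rack and pot haven't moved. The arm is clear, so I'll hand in.

```bash
python3 -c "
from rig import bot
print(bot.close_job())"
```

```text
the job is handed in; nothing more can be done
None
```

The carrier is closed and latched, and I handed the job in at about 21.6 s of the 62 s allowed. I swung the lid shut, hooked the loop over the keeper's lip onto its shelf, pressed the lever flat and backed the arm clear.

**Last checks, all good:**
- **Lid:** its front was measured at z ≈ 0.245 m, which is the shut height.
- **Loop:** the final picture shows the bar behind the lip. The side camera put it within about 2 mm of the keeper seat.
- **Lever:** it came to a firm stop at about 58 N, and its pad was measured within about 1 mm of the flat position in x.
- **Arm:** it was clear of everything, with about 1 N on the wrist.
- **Bystanders:** the tube rack and sample pot were within about 5 mm of where they started, which is about the measuring error. I did not re-measure the other bystanders; the arm did not go near them.

**Checks that disagreed:**
- The networks' readings of the bar's height while it was gripped scattered by about 10 mm. I relied on the force at contact and the pictures instead.
- In the last wrist picture, the network reported the sample pot on the carrier lid with low confidence (0.51). I took that as false, because the side camera found the pot in its place.

I viewed 12 pictures, two over the budget of 10, to check the hooking and the final state.

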